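# Shut the tip box and the cuvette case

### The job

Both the pipette-tip box and the cuvette case have been left open to the dust: push each lid over with the fingertips and press it fully shut, in either order. Swing the lids down under control rather than slamming them, do not grasp, lift, tip or shove the boxes out of their places, and leave the other things alone.

Things in the scene. Friction and masses are not known exactly. Their poses are not given: they have to be found in the camera images.
- tip_box: Pipette-tip box: blue base full of white tips, clear hinged lid; shut it measures 70 x 118 x 67 mm (x, y, z); about 0.9 kg, loose on the worktop. Origin: centre of its underside; z up, x from its front to its hinge side (roughly away from the robot), y along the hinge. The open-topped base is 46 mm high.
- tip_box_hinge (a point): Middle of the lid's hinge line, at x = +36 mm of the body, 47 mm above the worktop; fixed to the base, axes as the body's.
- tip_box_edge (a point): Middle of the free edge of the lid's flat outer top; moves with the lid. Shut, it lies at x = -31 mm of the body, z = 67 mm, and the flat top runs level from it back to the hinge side, 20 mm above the hinge line; the lid's rim hangs 20 mm below its top.
- tip_box_lid (a joint): Lid angle, rad: 0 fully shut, pi/2 the lid stands upright with its outer top facing away from the robot, 1.92 the stop. Starts open, 0.8 to 1.85. The hinge is stiff: the lid stays at any angle it is left at, does not fall shut, and must be pushed all the way with about 1 N at its free edge.
- cuvette_case: Flat blue-black cuvette case with cuvettes in its foam bed and a hinged lid; shut it measures 57 x 105 x 27 mm (x, y, z); about 0.7 kg, loose on the worktop. Origin: centre of its underside; z up, x from its front to its hinge side (roughly away from the robot), y along the hinge. The open-topped base is 16 mm high.
- cuvette_case_hinge (a point): Middle of the lid's hinge line, at x = +26 mm of the body, 17 mm above the worktop; fixed to the base, axes as the body's.
- cuvette_case_edge (a point): Middle of the free edge of the lid's flat outer top; moves with the lid. Shut, it lies at x = -26 mm of the body, z = 27 mm, and the flat top runs level from it back to the hinge side, 10 mm above the hinge line; the lid's rim hangs 10 mm below its top.
- cuvette_case_lid (a joint): Lid angle, rad: 0 fully shut, pi/2 the lid stands upright with its outer top facing away from the robot, 2.09 the stop. Starts open, 0.8 to 1.85. The hinge is stiff: the lid stays at any angle it is left at, does not fall shut, and must be pushed all the way with about 1 N at its free edge.
- amber_bottle: Bystander: brown glass bottle with a black cap, 56 mm across, 112 mm tall. Loose. Origin: centre of its underside. To be left alone.
- dropper_bottle: Bystander: small white dropper bottle with a green top, 29 mm across, 78 mm tall, standing at the front edge of the worktop. Loose. Origin: centre of its underside. To be left alone.
- beaker: Bystander: clear 100 ml beaker with a little liquid, 55 mm across, 70 mm tall. Loose. Origin: centre of its underside. To be left alone.
- white_bottle: Bystander: white plastic bottle with a red cap, 62 mm across, 125 mm tall. Loose. Origin: centre of its underside. To be left alone.
- flask: Bystander: clear conical flask with pink contents, 64 mm across, 103 mm tall. Loose. Origin: centre of its underside. To be left alone.
- timer: Bystander: white square countdown timer, 62 x 62 x 19 mm, lying flat. Loose. Origin: centre of its underside. To be left alone.
Things that resemble listed ones, but are neither listed nor needed, are in the scene too. Leave any green look-alike of the tip_box alone.

How it is judged (in metres and radians):
At the end, for the whole second after the job is handed in: Both lids are shut to within 0.05 rad (about 3 mm at the free edge), and both boxes stand level and at rest on the worktop within 40 mm of where they started (value of joint each of tip_box_lid, cuvette_case_lid below 0.05 rad and linear speed of each of tip_box, cuvette_case below 0.01 m/s and height (world z) of each of tip_box, cuvette_case below 0.005 m and angle between each of tip_box, cuvette_case's own z axis and vertical below 0.05 rad and distance of each of tip_box, cuvette_case from where it was at the start of the episode below 0.04 m); the robot touches nothing.
It fails at once if a box is lifted more than 12 mm or tipped more than 0.15 rad (height (world z) of any of tip_box, cuvette_case above 0.012 m or angle between any of tip_box, cuvette_case's own z axis and vertical above 0.15 rad).
It fails at once if a box is shoved more than 40 mm from its place (distance of any of tip_box, cuvette_case from where it was at the start of the episode above 0.04 m).
It fails at once if a lid is slammed (swings shut faster than 6 rad/s) (velocity of joint any of tip_box_lid, cuvette_case_lid below -6 rad/s).
It fails at once if a bystander is moved more than 30 mm or tipped over (distance of any of amber_bottle, dropper_bottle, beaker, white_bottle, flask, timer from where it was at the start of the episode above 0.03 m or angle between any of amber_bottle, dropper_bottle, beaker, white_bottle, flask, timer's own z axis and vertical above 0.35 rad).
It also fails if it takes over 64 s, if anything falls off the work surface, if the arm or the gripper's body presses on something with over 40 N, if the wrist force passes 120 N, or if a joint passes its speed limit or range.

### The arm

A 6-joint arm with a two-finger parallel gripper is mounted at the origin on a cart in front of the work surface, level with it; the furniture and walls round the work are solid. World frame = base frame: x ahead of the robot, y to its left, z up, the work surface at z = 0. Lengths are in mm, angles in rad, forces in N, time in s.
With the tool pointing down it reaches from about 375 to 825 mm from the base axis. Payload 5.5 kg.
Tool frame: the origin (TCP) lies between the finger pads; the fingertips stand 22 mm ahead of it and the grasp point (between the pads) lies 3 mm ahead of it (r.tip_extent is the distance from the TCP to the fingertips, in mm); z points along the fingers, y is the line along which they close (so a half turn about z gives the same grasp; the last joint's range is limited). The gripper opens to 85 mm and grips with 20 to 120 N. Pads are 22 mm wide; open, the fingers measure 114 mm over their backs; the gripper's body (76 mm by 85 mm) begins 54 mm behind the grasp point. The pads swing forward as they close: fully open they stand 13 mm farther back than shut.
Start: joints at [-1.318, 0.314, -0.047, 1.21, 0, 1.571], TCP at [150.066, -580.926, 253.299] pointing down, gripper open.
Joint ranges: [-2.67, 2.67], [-0.69, 1.73], [-1.03, 1.25], [-2.08, 2.16], [-1.42, 1.45], [-3.14, 3.14]. Speed limits (rad/s): [2.39, 2.39, 3.01, 3.14, 3.14, 3.14].

### API

Orientations are given as a unit quaternion [w, x, y, z].
In Python, from rig import r, viewer gives the robot as it stands.
- The arm moves only by the tool jog_arm, never from a script. Its argument "motion" is a list of rows, each a list of 3 entries, a list of its own where there are three numbers: the shift along the tool's x, y, z in mm, then the turn about the tool's z in rad, then the opening in per cent of the stroke, from 0 (shut) to 100 (fully open). A call has 1 to 20 rows; each row is the pose to reach, as a shift and turn from the pose commanded when the call began, along the tool's axes at that moment; what a row does not reach only later rows make up. A row lasts 1/10 s, in which the tool goes at most 50 mm and 8.59 degrees, less where a joint would pass 70% of its speed; a pose out of reach is approached as far as the arm can. A call with a gripper value outside its range is refused whole. The fingers move at their own pace and stop on an object; "squeeze" is the grip in N (left out, the last holds). Time passes only in rows, so rows that repeat a pose let the fingers close. It gives the time, the measured TCP pose, the force, the opening and the grip force at its end, in the units of the state.
- r.get_state(): the state, without advancing time (a new reading comes with each control period).
- viewer.get_image(name): name is "side" or "top" or "wrist"; returns a dict with "img" (420x560x3 uint8, blue, green, red), "depth" (420x560 float32, mm along the optical axis (not along the pixel's ray), 0 where there is no reading), "mtx" (3x3 intrinsics, pixels), "xyz" and "attitude" of the camera in the world. Camera axes: x right, y down, z forward; pixel columns grow to the right and rows downward; lengths in mm; the calibration is good to about 2 mm. The wrist camera is an equidistant fisheye: a pixel r from the principal point sees the ray r / f radians off the axis. A picture is of the moment at which its call begins.
- r.job_done(): hands the job in; it is judged then, once.
Trained networks look in a picture, given as the dict that the camera call returned (one of the last four; its "shot" number tells which), for a name from the list of things; names that differ only in an ending like _2 or _b are one class to them, and where a whole thing is asked for, a point or a joint stands for the part that bears it (a point fixed in the world has none). Each returns a list of dicts, best first, with "score" (0 to 1); they miss things now and then, are a little off and sometimes report something else, mostly with a low value. They report only what shows in the picture. A call takes as long as a camera call. They do not tell look-alikes from the thing itself.
- viewer.recognise(name, picture): "position" ([x, y, z] in mm, in world coordinates, good to about 4 mm: the middle of the surface that is visible of it).
The state is a dict: "clock": time; "q": joint angles; "joint_vel": joint speeds; "tau": joint torques, N m; "position": TCP position; "tcp_rot": TCP orientation; "ft_force": force on the tool from outside, world axes, zero at the start; "moment": the same for the moment, N m; "grip_width": opening from 0.0 (shut) to 1.0 (fully open); "grasp_force": force on a finger pad.
Only numpy, scipy, OpenCV 4.12 (cv2) and the standard library are available. Lean on these libraries where they do the work, as an engineer would, in place of code of your own. Each camera call takes 0.05 s, during which the arm holds its last target. There are 200 camera calls.

## Working session

There is one attempt and no reset: what is moved stays moved. The work goes in short steps, Python scripts to look and compute and a tool call to move; the robot and the scene stay as the last step left them, time stands still between calls to the robot, and variables do not carry over. Pictures are saved under pics/ and viewed, at most 10 in all, crops included, and the job is handed in when it is done.

Besides the shell and the picture viewer there is one more tool, called after "Call:" by a JSON object that holds its "method" and its "body". jog_arm: Moves the arm, as the interface text tells. Its arguments: {"type":"object","properties":{"motion":{"type":"array"},"squeeze":{"type":"number"}},"required":["motion"]}

```bash
mkdir -p pics; cat > h.py <<'E'
import numpy as np, cv2
from rig import r, viewer
from scipy.spatial.transform import Rotation as R
def rot(q): return R.from_quat([q[1],q[2],q[3],q[0]]).as_matrix()
def cloud(p):
    a=np.array(p['attitude']); M=rot(a) if a.size==4 else a.reshape(3,3)
    d=p['depth']; v,u=np.mgrid[0:d.shape[0],0:d.shape[1]]; K=np.array(p['mtx'])
    c=np.stack([(u-K[0,2])/K[0,0]*d,(v-K[1,2])/K[1,1]*d,d],-1)
    W=c@M.T+np.array(p['xyz']); W[d==0]=np.nan
    return W
E
python3 - <<'E'
from h import *
for n in ("top","side"):
    p=viewer.get_image(n); cv2.imwrite(f'pics/{n}1.png',p['img']); np.save(f'{n}.npy',cloud(p)); np.savez(f'{n}c.npz',**{k:np.array(p[k]) for k in('mtx','xyz','attitude')})
    print(n,p['xyz'],p['attitude'])
    for o in ["tip_box","tip_box_hinge","tip_box_edge","cuvette_case","cuvette_case_hinge","cuvette_case_edge","amber_bottle","dropper_bottle","beaker","white_bottle","flask","timer"]:
        print(o,[(np.round(x['position']).tolist(),round(x['score'],2)) for x in viewer.recognise(o,p)[:3]])
s=r.get_state();print(s['clock'],s['position'],s['tcp_rot'],s['ft_force'])
E
```

```text
top [ 214.41660435   81.35048795 1492.50506312] [-0.07338188  0.70787576 -0.69921812  0.06797815]
tip_box [([426.0, 614.0, 66.0], 0.97), ([464.0, 268.0, 46.0], 0.85)]
tip_box_hinge [([467.0, 267.0, 47.0], 0.9), ([428.0, 612.0, 68.0], 0.85)]
tip_box_edge [([492.0, 267.0, 118.0], 0.72), ([429.0, 619.0, 68.0], 0.58), ([465.0, 271.0, 44.0], 0.43)]
cuvette_case [([550.0, 61.0, 13.0], 0.66), ([466.0, 267.0, 48.0], 0.46), ([428.0, 422.0, 80.0], 0.46)]
cuvette_case_hinge [([548.0, 60.0, 12.0], 0.92)]
cuvette_case_edge [([569.0, 64.0, 38.0], 0.49)]
amber_bottle [([428.0, 420.0, 82.0], 0.7)]
dropper_bottle [([348.0, 168.0, 41.0], 0.52)]
beaker [([397.0, -322.0, 31.0], 0.67)]
white_bottle [([495.0, -340.0, 87.0], 0.95)]
flask [([415.0, -415.0, 42.0], 0.69)]
timer [([664.0, -133.0, 19.0], 0.68), ([413.0, -416.0, 43.0], 0.5), ([493.0, 264.0, 113.0], 0.29)]
side [ 407.33331406 -953.19452322  700.31608584] [-0.50199441  0.86336912 -0.04323179  0.02695178]
tip_box [([413.0, 607.0, 55.0], 0.87), ([550.0, 57.0, 11.0], 0.75), ([467.0, 229.0, 50.0], 0.71)]
tip_box_hinge [([415.0, 607.0, 57.0], 0.75), ([465.0, 229.0, 49.0], 0.67), ([567.0, 55.0, 45.0], 0.5)]
tip_box_edge [([420.0, 611.0, 67.0], 0.84), ([490.0, 232.0, 100.0], 0.65), ([435.0, 412.0, 60.0], 0.51)]
cuvette_case [([549.0, 58.0, 11.0], 0.29), ([660.0, -121.0, 18.0], 0.23)]
cuvette_case_hinge [([545.0, 57.0, 12.0], 0.97), ([491.0, 233.0, 99.0], 0.24)]
cuvette_case_edge [([574.0, 55.0, 47.0], 0.6)]
amber_bottle [([433.0, 414.0, 62.0], 0.74)]
dropper_bottle [([466.0, 231.0, 53.0], 0.74), ([348.0, 166.0, 37.0], 0.59)]
beaker [([389.0, -335.0, 48.0], 0.96)]
white_bottle [([499.0, -370.0, 81.0], 0.83)]
flask [([416.0, -431.0, 39.0], 0.72)]
timer [([659.0, -121.0, 18.0], 0.58)]
1.3 [ 150.04041253 -580.93653993  253.30772181] [ 6.59749650e-06  9.92024046e-01  1.26048768e-01 -1.02597326e-05] [-0.27584339  0.46313099  0.34273083]
```

View pics/top1.png

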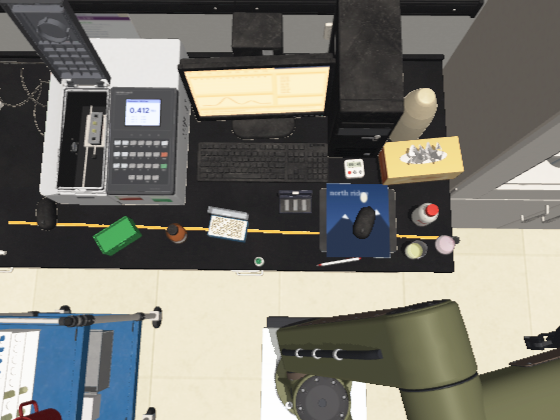

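View pics/side1.png

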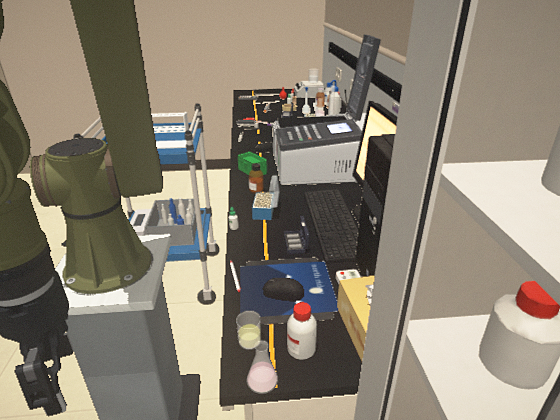

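In the top view the tip box (blue, white tips, clear lid standing) is at (228,225), and the green look-alike at (117,235) is shut and gets left alone. The cuvette case is at (295,202), and the amber bottle at (177,233) isn't needed. I'll check the choice in a close crop and measure yaw and lid angle from depth.

```bash
python3 - <<'E'
from h import *
im=cv2.imread('pics/top1.png')
c=im[180:280,165:325]; cv2.imwrite('pics/crop1.png',cv2.resize(c,None,fx=5,fy=5,interpolation=cv2.INTER_CUBIC))
for n in('top','side'):
  W=np.load(n+'.npy')
  for nm,cx,cy,rad,bands in(('tip',470,250,110,[(38,50),(55,75),(75,95),(95,115),(115,140)]),('cuv',550,60,75,[(6,19),(22,32),(32,42),(42,52),(52,80)])):
    m=(abs(W[...,0]-cx)<80)&(abs(W[...,1]-cy)<(80 if nm=='tip' else 75))
    for a,b in bands:
        P=W[m&(W[...,2]>a)&(W[...,2]<b)].astype(np.float32)
        if len(P)<5: print(n,nm,a,len(P));continue
        print(n,nm,a,b,len(P),'mean',P.mean(0).round(),'min',np.percentile(P,3,0).round(),'max',np.percentile(P,97,0).round(),'rect',[np.round(q) for q in cv2.minAreaRect(P[:,:2].copy())])
E
```

```text
top tip 38 50 652 mean [459. 269.  44.] min [425. 214.  39.] max [495. 325.  50.] rect [array([461., 268.]), array([117.,  72.]), np.float64(82.0)]
top tip 55 75 23 mean [469. 251.  59.] min [431. 204.  55.] max [499. 307.  69.] rect [array([465., 263.]), array([117.,  68.]), np.float64(88.0)]
top tip 75 95 5 mean [488. 205.  87.] min [483. 205.  80.] max [495. 206.  91.] rect [array([489., 205.]), array([ 1., 14.]), np.float64(88.0)]
top tip 95 115 115 mean [494. 265. 112.] min [479. 206. 108.] max [509. 319. 115.] rect [array([495., 264.]), array([119.,  19.]), np.float64(81.0)]
top tip 115 140 136 mean [494. 262. 118.] min [481. 208. 115.] max [508. 318. 122.] rect [array([494., 263.]), array([116.,  19.]), np.float64(81.0)]
top cuv 6 19 712 mean [562.  56.  12.] min [501.  -3.   6.] max [628. 123.  18.] rect [array([551.,  61.]), array([147., 159.]), np.float64(90.0)]
top cuv 22 32 41 mean [578.  53.  25.] min [557.  -6.  22.] max [629. 101.  31.] rect [array([588.,  47.]), array([ 93., 119.]), np.float64(67.0)]
top cuv 32 42 18 mean [574.  57.  36.] min [571.   5.  33.] max [576
[... 1019 characters left out ...]
 12.] min [514.  -0.   6.] max [629. 114.  18.] rect [array([571.,  59.]), array([118., 148.]), np.float64(0.0)]
side cuv 22 32 24 mean [571.  63.  26.] min [567.   6.  22.] max [574. 112.  32.] rect [array([570.,  59.]), array([  7., 108.]), np.float64(1.0)]
side cuv 32 42 19 mean [571.  57.  36.] min [567.   5.  32.] max [574. 113.  40.] rect [array([570.,  59.]), array([  7., 110.]), np.float64(0.0)]
side cuv 42 52 15 mean [571.  36.  47.] min [566.   5.  42.] max [577. 112.  50.] rect [array([572.,  59.]), array([ 10., 109.]), np.float64(1.0)]
side cuv 52 80 86 mean [570.  48.  67.] min [565.   6.  53.] max [576. 110.  72.] rect [array([569.,  59.]), array([ 12., 109.]), np.float64(1.0)]
```

View pics/crop1.png

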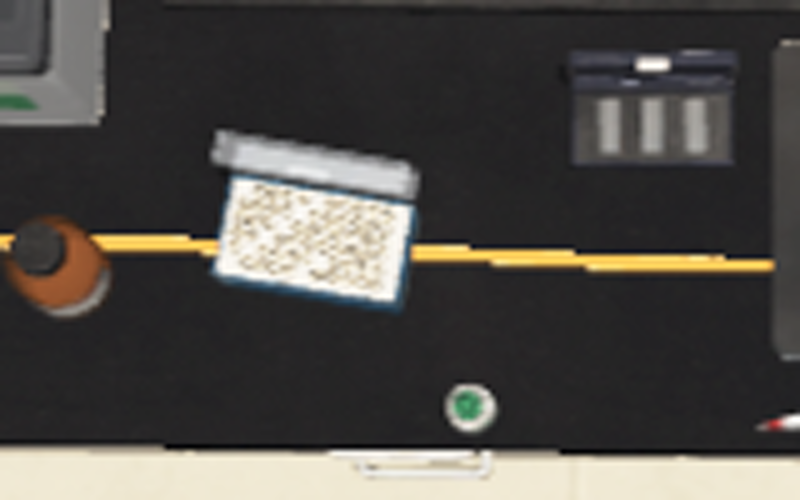

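The crop confirms the choice: blue base with white tips at crop (315,235), its lid just short of upright; cuvette case at (650,110), lid about upright. Estimates:
- **Tip box:** centre about (461,268), yaw about -0.15, lid about 1.37 rad.
- **Cuvette case:** centre about (541,58), yaw about 0, hinge x about 567, lid about 1.57 rad.

I'll move above the space behind the cuvette lid, with the gripper shut and tool x aligned with world x.

Call:
{"method": "jog_arm", "body": {"motion": [[[60,-50,0],0.05,0],[[598,-505,0],0.253,0],[[598,-505,0],0.253,0],[[598,-505,0],0.253,0],[[598,-505,0],0.253,0],[[598,-505,0],0.253,0],[[598,-505,0],0.253,0],[[598,-505,0],0.253,0],[[598,-505,0],0.253,0],[[598,-505,0],0.253,0],[[598,-505,0],0.253,0],[[598,-505,0],0.253,0],[[598,-505,0],0.253,0],[[598,-505,0],0.253,0],[[598,-505,0],0.253,0],[[598,-505,0],0.253,0],[[598,-505,0],0.253,0],[[598,-505,0],0.253,0],[[598,-505,0],0.253,0],[[598,-505,0],0.253,0]]}}

```text
clock: 3.3
position: [603.1, 31.2, 253.6]
tcp_rot: [-0.011, 1.0, 0.021, -0.0]
ft_force: [-0.4, 0.1, -0.2]
grip_width: 0.003
grasp_force: 0.0
```

Call:
{"method": "jog_arm", "body": {"motion": [[[0,0,0],0,0],[[0,0,40],0,0],[[0,0,80],0,0],[[0,0,120],0,0],[[0,0,120],0,0],[[0,0,120],0,0]]}}

```text
clock: 3.9
position: [603.2, 33.2, 133.8]
tcp_rot: [-0.012, 1.0, 0.022, -0.001]
ft_force: [0.8, -1.5, 1.6]
grip_width: -0.002
grasp_force: 0.0
```

```bash
python3 - <<'E'
from h import *
s=r.get_state();print(s['clock'],s['position'],s['tcp_rot'],r.tip_extent)
p=viewer.get_image('side')
q=viewer.get_image('wrist'); cv2.imwrite('pics/w1.png',q['img'])
cv2.imwrite('pics/s1.png',cv2.resize(p['img'][150:270,220:380],None,fx=5,fy=5,interpolation=cv2.INTER_CUBIC))
for n in ("cuvette_case","cuvette_case_hinge","cuvette_case_edge","tip_box_hinge","tip_box_edge"):
    print(n,[(np.round(x['position']).tolist(),round(x['score'],2)) for x in viewer.recognise(n,q)[:3]])
# fisheye cloud
d=q['depth'];v,u=np.mgrid[0:d.shape[0],0:d.shape[1]];K=np.array(q['mtx'])
a=(u-K[0,2])/K[0,0];b=(v-K[1,2])/K[1,1];t=np.hypot(a,b)+1e-9;ok=t<1.3
k=np.tan(np.minimum(t,1.3))/t
c=np.stack([a*k*d,b*k*d,d],-1);att=np.array(q['attitude']);M=rot(att) if att.size==4 else att
W=c@M.T+np.array(q['xyz']);W[(d==0)|~ok]=np.nan;np.save('wrist.npy',W)
for z0,z1 in((8,20),(22,35),(35,50),(50,64),(64,80)):
    m=(abs(W[...,0]-550)<60)&(abs(W[...,1]-58)<70)&(W[...,2]>z0)&(W[...,2]<z1)
    P=W[m]
    if len(P)>20: print(z0,len(P),np.percentile(P,3,0).round(),np.percentile(P,97,0).round(),[np.round(x,1) for x in cv2.minAreaRect(P[:,:2].astype(np.float32))])
E
```

```text
3.9 [603.19429048  33.18837311 133.7790358 ] [-0.01155876  0.99968962  0.02204214 -0.00109754] 22.0
cuvette_case [([580.0, 71.0, 45.0], 0.82)]
cuvette_case_hinge [([574.0, 69.0, 45.0], 0.92)]
cuvette_case_edge [([576.0, 68.0, 50.0], 0.56)]
tip_box_hinge [([495.0, 236.0, 70.0], 0.73)]
tip_box_edge [([499.0, 240.0, 86.0], 0.57), ([494.0, 241.0, 69.0], 0.18)]
8 708 [513.  17.   8.] [576. 110.  20.] [array([544.2,  59.4]), array([ 63.6, 104.7]), np.float64(0.8)]
22 949 [574.  10.  22.] [576. 108.  35.] [array([575. ,  59.3]), array([  2.3, 104.5]), np.float64(1.1)]
35 1168 [574.  10.  35.] [576. 109.  49.] [array([575. ,  59.5]), array([  2.4, 105.1]), np.float64(1.0)]
50 1032 [574.  10.  50.] [576. 109.  63.] [array([574.7,  59.6]), array([  2.4, 105.7]), np.float64(0.6)]
64 1430 [564.   9.  65.] [575. 109.  71.] [array([568.8,  59.7]), array([ 13.9, 105. ]), np.float64(1.1)]
```

View pics/w1.png

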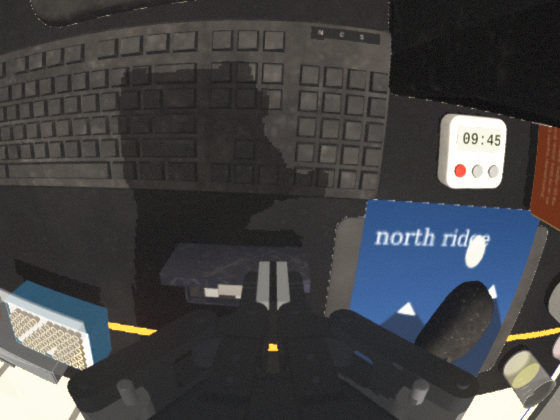

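View pics/s1.png

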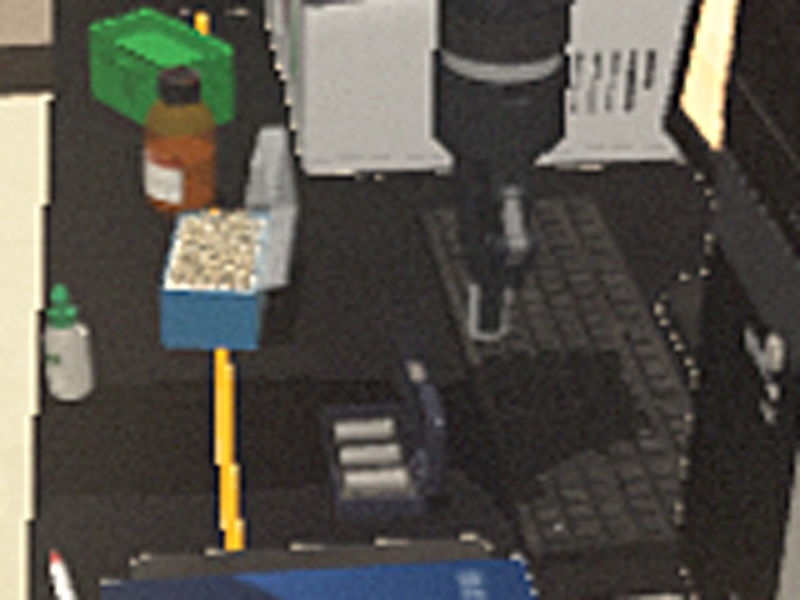

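The lid's outer face is at x=575, y 9–109, top z=71, so it is upright with its hinge at (565, z 17). In the wrist view it lies across (160–310, 245–300), with the fingertips at (272,270). The TCP is at y=33 and the target is 59.

```bash
cat >> h.py <<'E'
def shifts(pts,p0=None):
    s=r.get_state(); M=rot(s['tcp_rot']); p0=s['position'] if p0 is None else p0
    print('tcp',np.round(s['position'],1),'F',np.round(s['ft_force'],1),'heading',round(np.arctan2(M[1,0],M[0,0]),3),'t',s['clock'])
    for p in pts: print(np.round(p,0),'->',np.round(M.T@(np.array(p)-p0),1))
def arc(H,yaw,h,s,ths,lat=0):  # H world hinge xyz; TCP path
    b=np.array([np.cos(yaw),np.sin(yaw),0])
    return [np.array(H)+b*(-s*np.cos(t)+h*np.sin(t)+11)+np.array([0,0,s*np.sin(t)+h*np.cos(t)+22]) for t in ths]
E
python3 - <<'E'
from h import *
pts=[(603,59.5,120),(603,59.5,82)]
shifts(pts)
print('arc, relative to (603,59.5,82) with axes x,-y,-z')
for t,p in zip(np.arange(1.57,-.01,-.157),arc((565,59.5,17),0,10,42,np.arange(1.57,-.01,-.157))): print(round(t,2),np.round(p-np.array([603,59.5,82]),0))
E
```

```text
tcp [604.7  33.5 134.9] F [-0.4  0.4  0.7] heading 0.045 t 4.25
[603.  60. 120.] -> [ -0.6 -25.7  15.5]
[603.  60.  82.] -> [ -0.6 -24.8  53.5]
arc, relative to (603,59.5,82) with axes x,-y,-z
1.57 [-17.   0.  -1.]
1.41 [-24.   0.   0.]
1.26 [-30.   0.   0.]
1.1 [-37.   0.  -1.]
0.94 [-44.   0.  -3.]
0.78 [-50.   0.  -6.]
0.63 [-55.   0. -10.]
0.47 [-60.   0. -15.]
0.31 [-64.   0. -21.]
0.16 [-67.   0. -27.]
-0.0 [-69.   0. -33.]
```

Call:
{"method": "jog_arm", "body": {"motion": [[[0,-26,5],0.045,0],[[-1,-26,16],0.045,0],[[-1,-25,36],0.045,0],[[-1,-25,54],0.045,0],[[-1,-25,54],0.045,0],[[-1,-25,54],0.045,0]]}}

```text
clock: 4.85
position: [601.7, 36.2, 79.2]
tcp_rot: [-0.022, 1.0, 0.019, -0.002]
ft_force: [-0.3, -0.2, -0.1]
grip_width: -0.001
grasp_force: 0.0
```

```bash
python3 - <<'E'
from h import *
ths=np.arange(1.57,.3,-.157)
shifts(arc((565,59.5,17),0,10,42,ths))
E
```

```text
tcp [601.7  36.2  79.2] F [-0.3 -0.2 -0.1] heading 0.039 t 4.85
[586.  60.  81.] -> [-14.8 -24.   -0.7]
[579.  60.  82.] -> [-21.5 -24.3  -1.7]
[573.  60.  82.] -> [-28.3 -24.5  -1.6]
[566.  60.  81.] -> [-35.  -24.7  -0.5]
[559.  60.  79.] -> [-41.4 -24.9   1.6]
[553.  60.  76.] -> [-47.4 -25.    4.7]
[548.  60.  72.] -> [-52.9 -25.    8.8]
[543.  60.  67.] -> [-57.6 -25.   13.6]
[539.  60.  61.] -> [-61.6 -24.9  19.1]
```

```bash
python3 - <<'E'
from h import *
s=r.get_state();print(np.round(s['q'],3),np.round(s['tau'],1),np.round(s['joint_vel'],2),s['moment'])
M=rot(s['tcp_rot']);print(M.round(3))
E
```

```text
[ 0.038  0.442 -0.279  0.853  0.044  3.141] [ -0.  -55.9  28.5   0.    0.2   0. ] [-0.   -0.02  0.02  0.   -0.   -0.  ] [-0.01496062 -0.03211529 -0.03426529]
[[ 0.999  0.039 -0.005]
 [ 0.039 -0.998  0.043]
 [-0.004 -0.044 -0.999]]
```

Joint 6 is at its stop (3.141), so I need the half-turned tool pose. I'll raise and turn by -π.

Call:
{"method": "jog_arm", "body": {"motion": [[[0,0,-30],-0.1,0],[[0,0,-50],-0.25,0],[[0,0,-50],-0.4,0],[[0,0,-50],-0.55,0],[[0,0,-50],-0.7,0],[[0,0,-50],-0.85,0],[[0,0,-50],-1.0,0],[[0,0,-50],-1.15,0],[[0,0,-50],-1.3,0],[[0,0,-50],-1.45,0],[[0,0,-50],-1.6,0],[[0,0,-50],-1.75,0],[[0,0,-50],-1.9,0],[[0,0,-50],-2.05,0],[[0,0,-50],-2.2,0],[[0,0,-50],-2.35,0],[[0,0,-50],-2.5,0],[[0,0,-50],-2.65,0],[[0,0,-50],-2.8,0],[[0,0,-50],-2.95,0]]}}

```text
clock: 6.85
position: [603.3, 34.1, 131.2]
tcp_rot: [-0.002, 0.073, 0.997, 0.022]
ft_force: [0.6, -0.2, 0.1]
grip_width: 0.003
grasp_force: 0.0
```

```bash
python3 - <<'E'
from h import *
s=r.get_state();print(np.round(s['q'],3))
M=rot(s['tcp_rot']);print(M.round(3))
shifts([(603,59.5,120),(603,59.5,82)])
E
```

```text
[ 0.034  0.394 -0.221  0.956  0.043  0.181]
[[-0.989  0.146 -0.002]
 [ 0.146  0.988  0.043]
 [ 0.008  0.043 -0.999]]
tcp [603.3  34.1 131.2] F [ 0.6 -0.2  0.1] heading 2.995 t 6.85
[603.  60. 120.] -> [ 3.9 24.6 12.2]
[603.  60.  82.] -> [ 3.6 22.9 50.2]
```

Call:
{"method": "jog_arm", "body": {"motion": [[[4,25,5],-0.147,0],[[4,24,25],-0.147,0],[[4,23,40],-0.147,0],[[4,23,50],-0.147,0],[[4,23,50],-0.147,0],[[4,23,50],-0.147,0]]}}

```text
clock: 7.45
position: [602.4, 59.5, 81.6]
tcp_rot: [-0.001, 0.003, 1.0, 0.022]
ft_force: [0.4, -0.2, 0.2]
grip_width: 0.008
grasp_force: 0.0
```

```bash
python3 - <<'E'
from h import *
ths=np.arange(1.57,.3,-.157)
shifts(arc((565,59.5,17),0,10,42,ths))
E
```

```text
tcp [602.4  59.5  81.6] F [ 0.4 -0.2  0.2] heading 3.136 t 7.45
[586.  60.  81.] -> [16.4 -0.1  0.6]
[579.  60.  82.] -> [23.1 -0.1 -0.4]
[573.  60.  82.] -> [29.9 -0.2 -0.3]
[566.  60.  81.] -> [36.6 -0.3  0.8]
[559.  60.  79.] -> [43.  -0.4  2.9]
[553.  60.  76.] -> [49.  -0.6  6. ]
[548.  60.  72.] -> [54.5 -0.8 10. ]
[543.  60.  67.] -> [59.2 -1.  14.8]
[539.  60.  61.] -> [63.2 -1.3 20.3]
```

Call:
{"method": "jog_arm", "body": {"motion": [[[8,0,0],0,0],[[16,0,0],0,0],[[23,0,0],0,0],[[30,0,0],0,0],[[37,0,1],0,0],[[43,0,3],0,0],[[49,-1,6],0,0],[[54,-1,10],0,0],[[59,-1,15],0,0],[[63,-1,20],0,0],[[63,-1,20],0,0]]}}

```text
clock: 8.55
position: [537.1, 59.8, 59.9]
tcp_rot: [-0.003, 0.003, 1.0, 0.022]
ft_force: [0.5, -0.0, -1.0]
grip_width: 0.002
grasp_force: 0.0
```

```bash
python3 - <<'E'
from h import *
p=viewer.get_image('side')
cv2.imwrite('pics/s2.png',cv2.resize(p['img'][200:280,240:347],None,fx=6,fy=6,interpolation=cv2.INTER_CUBIC))
shifts(arc((565,59.5,17),0,10,42,[.314,.157,0]))
E
```

```text
tcp [537.6  59.9  60.2] F [ 0.3  0.5 -0.3] heading 3.136 t 8.6
[539.  60.  61.] -> [-1.5 -0.3 -1.3]
[536.  60.  55.] -> [ 1.5 -0.6  4.8]
[534.  60.  49.] -> [ 3.6 -0.9 11.2]
```

View pics/s2.png

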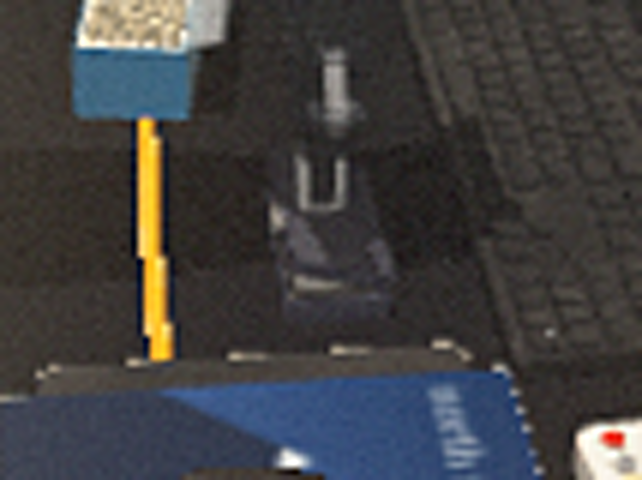

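The lid at (330,240) is nearly down, with the fingertips at (322,190) on top of it. Next I press it shut.

Call:
{"method": "jog_arm", "body": {"motion": [[[0,0,2],0,0],[[1,0,4],0,0],[[2,0,6],0,0],[[3,0,8],0,0],[[3,0,9],0,0],[[3,0,10],0,0],[[3,0,11],0,0],[[3,0,11],0,0]]}}

```text
clock: 9.4
position: [535.7, 60.3, 50.0]
tcp_rot: [-0.002, 0.003, 1.0, 0.022]
ft_force: [-0.1, 0.1, 0.7]
grip_width: 0.001
grasp_force: 0.0
```

Call:
{"method": "jog_arm", "body": {"motion": [[[0,0,1],0,0],[[0,0,2],0,0],[[0,0,2],0,0]]}}

```text
clock: 9.7
position: [535.8, 60.4, 48.7]
tcp_rot: [-0.002, 0.003, 1.0, 0.022]
ft_force: [-1.6, -0.5, 6.0]
grip_width: -0.002
grasp_force: 3.1
```

Call:
{"method": "jog_arm", "body": {"motion": [[[0,0,1],0,0],[[0,0,1],0,0],[[0,0,1],0,0]]}}

```text
clock: 10.0
position: [535.9, 60.3, 48.5]
tcp_rot: [-0.002, 0.003, 1.0, 0.022]
ft_force: [-4.6, -0.2, 14.3]
grip_width: 0.001
grasp_force: 7.2
```

Call:
{"method": "jog_arm", "body": {"motion": [[[0,0,-20],0,0],[[0,0,-60],0,0],[[0,0,-100],0,0],[[0,0,-140],0,0],[[0,0,-150],0,0],[[0,0,-150],0,0]]}}

```text
clock: 10.6
position: [537.9, 54.0, 198.9]
tcp_rot: [0.0, 0.003, 1.0, 0.022]
ft_force: [-0.1, 0.2, -0.8]
grip_width: 0.0
grasp_force: 0.0
```

```bash
python3 - <<'E'
from h import *
shifts([(550,230,200)])
q=viewer.get_image('wrist')
d=q['depth'];v,u=np.mgrid[0:d.shape[0],0:d.shape[1]];K=np.array(q['mtx'])
a=(u-K[0,2])/K[0,0];b=(v-K[1,2])/K[1,1];t=np.hypot(a,b)+1e-9;ok=t<1.3
k=np.tan(np.minimum(t,1.3))/t
c=np.stack([a*k*d,b*k*d,d],-1);att=np.array(q['attitude']);M=rot(att) if att.size==4 else att
W=c@M.T+np.array(q['xyz']);W[(d==0)|~ok]=np.nan
def st(m,l):
    P=W[m]
    if len(P)<20: print(l,len(P));return
    print(l,len(P),np.percentile(P,3,0).round(),np.percentile(P,97,0).round(),[np.round(x,1) for x in cv2.minAreaRect(P[:,:2].astype(np.float32))])
    return P
m=(abs(W[...,0]-545)<60)&(abs(W[...,1]-58)<65)&(W[...,2]>19)&(W[...,2]<45)
P=st(m,'cuv')
A=np.c_[P[:,:2],np.ones(len(P))];print('plane',np.linalg.lstsq(A,P[:,2],rcond=None)[0],np.median(P[:,2]))
for z0,z1 in((40,52),(55,75),(75,95),(95,112),(112,130)):
    st((abs(W[...,0]-470)<80)&(abs(W[...,1]-265)<80)&(W[...,2]>z0)&(W[...,2]<z1),('tip',z0))
E
```

```text
tcp [537.9  54.  198.9] F [-0.1  0.2 -0.8] heading 3.136 t 10.6
[550 230 200] -> [-11.1 176.    6.6]
cuv 6022 [513.  10.  24.] [563. 108.  27.] [array([537.6,  59.3]), array([ 54.9, 105.6]), np.float64(0.7)]
plane [1.65789585e-02 6.64547123e-04 1.66680676e+01] 25.726282953467148
('tip', 40) 5191 [422. 215.  41.] [482. 327.  50.] [array([466.2, 271.7]), array([119.8,  86.4]), np.float64(81.2)]
('tip', 55) 321 [479. 207.  56.] [513. 314.  74.] [array([504.2, 263.5]), array([118.8,  21.2]), np.float64(73.6)]
('tip', 75) 397 [477. 207.  76.] [511. 311.  95.] [array([502.3, 263.7]), array([118.7,  20.9]), np.float64(72.9)]
('tip', 95) 435 [474. 208.  96.] [508. 307. 112.] [array([492.3, 265.4]), array([116.9,  22.1]), np.float64(81.1)]
('tip', 112) 1990 [477. 211. 112.] [505. 319. 117.] [array([491.6, 267. ]), array([119.5,  20.1]), np.float64(81.1)]
```

The cuvette case is shut: top at z≈26, level, centre (537.6, 59.3), essentially unmoved. For the tip box, the lid is at about 1.38 rad, hinge about (495, 266.5, 47) and yaw about -0.155.

```bash
python3 - <<'E'
from h import *
b=np.array([np.cos(.155),-np.sin(.155),0])
p=arc((495,266.5,47),-.155,20,57,[1.38])[0]+25*b
shifts([p+[0,0,65],p])
E
```

```text
tcp [536.6  53.9 197. ] F [ 0.2 -0.1 -0. ] heading 3.136 t 10.65
[539. 260. 194.] -> [ -1.5 205.3  12.2]
[539. 260. 129.] -> [ -1.7 202.5  77.1]
```

Call:
{"method": "jog_arm", "body": {"motion": [[[-2,45,5],0.05,0],[[-2,90,8],0.1,0],[[-2,135,10],0.149,0],[[-2,180,12],0.149,0],[[-2,205,12],0.149,0],[[-2,205,12],0.149,0],[[-2,204,40],0.149,0],[[-2,203,77],0.149,0],[[-2,203,77],0.149,0],[[-2,203,77],0.149,0]]}}

```text
clock: 11.65
position: [537.9, 258.8, 127.5]
tcp_rot: [-0.005, 0.078, 0.997, 0.02]
ft_force: [0.7, -0.4, -0.1]
grip_width: -0.004
grasp_force: 0.0
```

```bash
python3 - <<'E'
from h import *
ths=np.arange(1.45,.2,-.145)
shifts(arc((495,266.5,47),-.155,20,57,ths))
q=viewer.get_image('wrist'); cv2.imwrite('pics/w2.png',q['img'])
E
```

```text
tcp [537.9 258.8 127.5] F [ 0.7 -0.4 -0.1] heading 2.986 t 11.65
[519. 263. 128.] -> [19.6  1.  -0.2]
[510. 264. 129.] -> [28.2  1.1 -1.4]
[501. 265. 129.] -> [37.   1.  -1.2]
[493. 267. 128.] -> [45.6  1.   0.1]
[485. 268. 125.] -> [54.   0.9  2.8]
[477. 269. 122.] -> [61.9  0.7  6.6]
[470. 270. 117.] -> [69.1  0.5 11.5]
[463. 271. 111.] -> [75.6  0.3 17.4]
[458. 272. 104.] -> [81.1  0.  24.1]
```

View pics/w2.png

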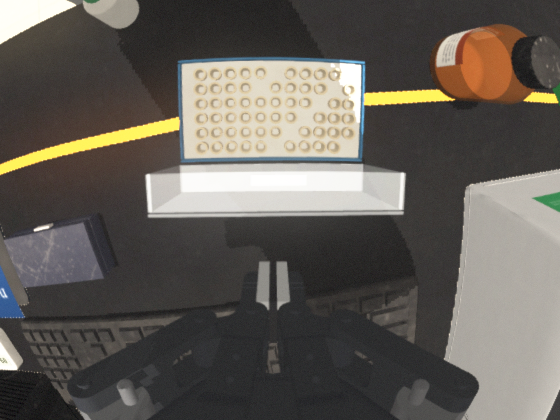

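The fingertips at (272,280) are centred behind the lid's back edge at (147–403, 213), with nothing between. The shut cuvette case shows at (60,255). I'll push the lid over.

Call:
{"method": "jog_arm", "body": {"motion": [[[10,1,0],0,0],[[20,1,0],0,0],[[28,1,-1],0,0],[[37,1,-1],0,0],[[46,1,0],0,0],[[54,1,3],0,0],[[62,1,7],0,0],[[69,1,12],0,0],[[76,0,17],0,0],[[81,0,24],0,0],[[81,0,24],0,0]]}}

```text
clock: 12.8
position: [457.2, 273.0, 104.1]
tcp_rot: [-0.005, 0.077, 0.997, 0.021]
ft_force: [0.0, -0.7, 0.4]
grip_width: 0.005
grasp_force: 0.0
```

```bash
python3 - <<'E'
from h import *
shifts(arc((495,266.5,47),-.155,20,57,[.29,.15,0]))
p=viewer.get_image('side')
cv2.imwrite('pics/s3.png',cv2.resize(p['img'][150:240,220:340],None,fx=6,fy=6,interpolation=cv2.INTER_CUBIC))
E
```

```text
tcp [457.2 273.  104.1] F [ 0.  -0.7  0.4] heading 2.988 t 12.8
[458. 272. 104.] -> [-0.4 -0.6 -0.4]
[453. 273.  97.] -> [ 4.  -0.9  6.9]
[450. 274.  89.] -> [ 7.5 -1.2 15.2]
```

View pics/s3.png

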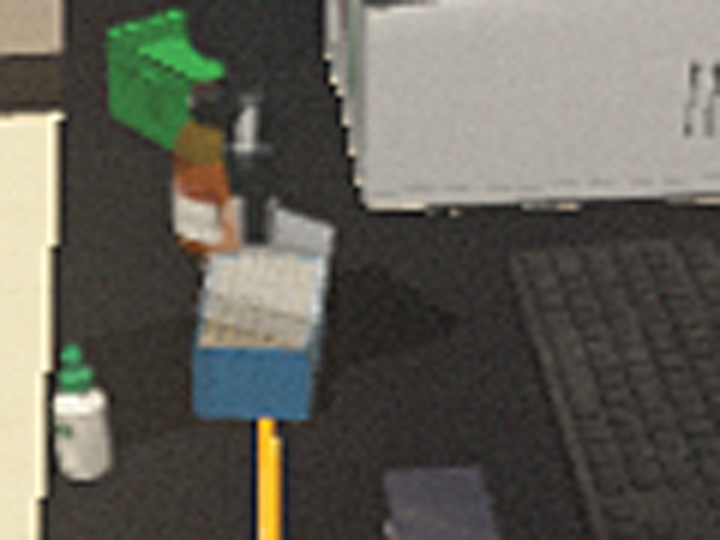

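The clear lid at (270,290) now slopes low over the tips, with the fingertips on it at (255,230). Next I press it down.

Call:
{"method": "jog_arm", "body": {"motion": [[[2,0,3],0,0],[[4,-1,7],0,0],[[6,-1,11],0,0],[[7,-1,13],0,0],[[7,-1,14],0,0],[[7,-1,15],0,0],[[7,-1,15],0,0]]}}

```text
clock: 13.55
position: [452.0, 274.2, 90.6]
tcp_rot: [-0.004, 0.077, 0.997, 0.021]
ft_force: [-0.5, -0.9, -1.0]
grip_width: 0.005
grasp_force: 0.0
```

Call:
{"method": "jog_arm", "body": {"motion": [[[0,0,1],0,0],[[0,0,1],0,0]]}}

```text
clock: 13.75
position: [452.1, 274.3, 89.7]
tcp_rot: [-0.003, 0.077, 0.997, 0.021]
ft_force: [-0.1, 0.2, 1.3]
grip_width: -0.002
grasp_force: 0.0
```

Call:
{"method": "jog_arm", "body": {"motion": [[[0,0,1],0,0],[[0,0,2],0,0],[[0,0,2],0,0]]}}

```text
clock: 14.05
position: [452.1, 274.5, 88.8]
tcp_rot: [-0.003, 0.077, 0.997, 0.022]
ft_force: [-3.9, -2.1, 9.4]
grip_width: -0.001
grasp_force: 5.1
```

Call:
{"method": "jog_arm", "body": {"motion": [[[0,0,1],0,0],[[0,0,1],0,0]]}}

```text
clock: 14.25
position: [452.1, 274.5, 88.6]
tcp_rot: [-0.003, 0.077, 0.997, 0.022]
ft_force: [-6.1, -3.7, 18.9]
grip_width: 0.004
grasp_force: 9.1
```

Call:
{"method": "jog_arm", "body": {"motion": [[[0,0,-20],0,0],[[0,0,-60],0,0],[[0,0,-100],0,0],[[0,0,-120],0,0],[[0,0,-120],0,0],[[0,0,-120],0,0]]}}

```text
clock: 14.85
position: [452.6, 269.3, 206.6]
tcp_rot: [-0.003, 0.077, 0.997, 0.022]
ft_force: [-0.1, -0.2, -0.7]
grip_width: -0.002
grasp_force: 0.0
```

```bash
python3 - <<'E'
from h import *
q=viewer.get_image('wrist'); cv2.imwrite('pics/w3.png',q['img'])
d=q['depth'];v,u=np.mgrid[0:d.shape[0],0:d.shape[1]];K=np.array(q['mtx'])
a=(u-K[0,2])/K[0,0];b=(v-K[1,2])/K[1,1];t=np.hypot(a,b)+1e-9
k=np.tan(np.minimum(t,1.3))/t
W=np.stack([a*k*d,b*k*d,d],-1)@rot(q['attitude']).T+np.array(q['xyz']);W[(d==0)|(t>1.3)]=np.nan
for l,cx,cy,z0,z1 in(('tip',460,270,55,100),('cuv',540,59,20,45)):
    P=W[(abs(W[...,0]-cx)<60)&(abs(W[...,1]-cy)<75)&(W[...,2]>z0)&(W[...,2]<z1)]
    A=np.c_[P[:,:2],np.ones(len(P))];m=np.ones(len(P),bool)
    for _ in range(4):
        f=np.linalg.lstsq(A[m],P[m,2],rcond=None)[0]; m=abs(A@f-P[:,2])<3
    print(l,len(P),m.sum(),f.round(4),np.median(P[:,2]),[np.round(x,1) for x in cv2.minAreaRect(P[m,:2].astype(np.float32))])
print(r.get_state()['ft_force'],r.get_state()['position'])
E
```

```text
tip 10246 9974 [ 3.30000e-03 -2.00000e-04  6.44546e+01] 65.90915773062781 [array([456.1, 273.2]), array([118. ,  66.6]), np.float64(80.8)]
cuv 2918 2793 [ 6.20000e-03 -1.00000e-03  2.23347e+01] 25.621205236685256 [array([538.5,  59.5]), array([ 53.2, 106.8]), np.float64(0.7)]
[-0.89533533 -0.47434426 -0.16660815] [451.95681614 268.97459634 205.66377997]
```

View pics/w3.png

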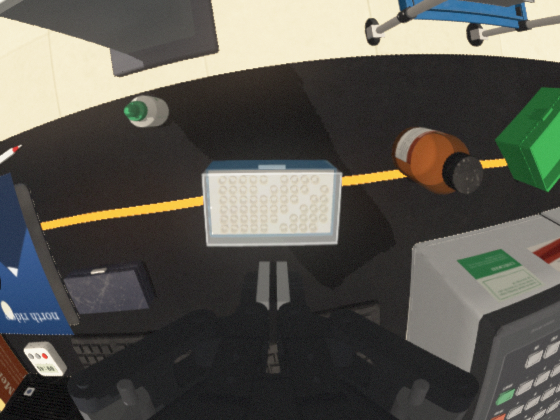

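Both lids lie flat: the tip box at (272,205) with its top at 66 mm, and the cuvette case at (110,288) with its top at 25.6 mm. Both slopes are below 0.01 rad and the robot is clear, so I'm handing in.

```bash
python3 -c "
from rig import r
print(r.job_done())"
```

```text
the job is handed in; nothing more can be done
None
```

I pushed both lids over and pressed them shut; from the wrist camera their tops lay level at shut height (66 and 26 mm), with both boxes in place and the robot clear, and I handed the job in without seeing the verdict.

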